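Slide the brass blank along the jig rail into the corner pocket

ROBOT

A 6-joint arm with a two-finger parallel gripper is mounted at the origin on a cart in front of the work surface, level with it; the furniture and walls round the work are solid. World frame = base frame: x ahead of the robot, y to its left, z up, the work surface at z = 0. Lengths are in m, angles in degrees, forces in N, time in s.
With the tool pointing down it reaches from about 0.4 to 0.825 m from the base axis. Payload 7 kg.
Tool frame: the origin (TCP) lies midway between the tips of the shut fingers; the grasp point (between the pads) lies 19 mm behind it; z points along the fingers, y is the line along which they close (so a half turn about z gives the same grasp; the last joint's range is limited). The gripper opens to 88 mm and grips with 3 to 60 N. Pads are 19 mm wide; open, the fingers measure 130 mm over their backs; the gripper's body (78 mm by 193 mm) begins 47 mm behind the grasp point.
Start: joints at [89.616, 20.546, 0.682, 0, -70.136, -16.507], TCP at [0.196, 0.646, 0.227] pointing down, gripper open.
Joint ranges: [-176.03, 176.03], [-82.01, 121.73], [-58.28, 71.71], [-173.87, 95.51], [-174.79, -0.11], [-173.66, 173.66]. Speed limits (degrees/s): [136.94, 136.94, 172.46, 180, 180, 180].

INTERFACE

Orientations are given as [roll, pitch, yaw] about the fixed x, y, z axes, in that order (R = Rz(yaw) Ry(pitch) Rx(roll)).
In Python, from plant import r gives the robot as it stands. The module is installed in compiled form; this text tells all that it offers.
- The arm moves only by the tool play_rows, never from a script. Its argument "rows" is a list of rows, each an object with "slide": the shift along the tool's x, y, z as a fraction of full scale, a list of three; "delta_rot": the turn, a rotation vector about the tool's x, y, z as a fraction of full scale, a list of three; "fingers": the opening, from -1 (shut) to 1 (fully open). In form: [{"slide": [x, y, z], "delta_rot": [rx, ry, rz], "fingers": fingers}, ...]. A call has 1 to 8 rows; each row shifts and turns the commanded pose from where the row before left it, along the tool's axes as they then stand; what a row does not reach is not made up. Full scale, the value 1, is 0.15 m for a shift and 0.08 rad for a turn. A row lasts 1/8 s, in which the tool goes at most 62.5 mm and 10.7 degrees, less where a joint would pass 70% of its speed; a pose out of reach is approached as far as the arm can. A call with a number of a shift or a turn outside -1 to 1 is refused whole. A call with a gripper value outside its range is refused whole. The fingers move at their own pace and stop on an object; "squeeze" is the grip in N (left out, the last holds). Time passes only in rows, so rows that do not move let the fingers close. It gives the time, the measured TCP pose, the force, the opening and the grip force at its end, in the units of the state.
- r.get_state(): the state, without advancing time (a new reading comes with each control period).
- r.capture(name): name is "side" or "top"; returns a dict with "image" (400x640x3 uint8, blue, green, red), "fx", "fy", "cx", "cy" (pixels), "R" (3x3) and "t" (3): a world point X has camera coordinates R X + t. Camera axes: x right, y down, z forward; pixel columns grow to the right and rows downward; lengths in m; the calibration is good to about 2 mm. A picture is of the moment at which its call begins. There is no depth.
- r.close_job(): hands the job in; it is judged then, once.
The state is a dict: "time_s": time; "joints": joint angles; "qd": joint speeds; "joint_torque": joint torques, N m; "tcp_pos": TCP position; "eef_rot": TCP orientation; "contact_force": force on the tool from outside, world axes, zero at the start; "moment": the same for the moment, N m; "gripper_width": finger opening in m; "gripper_force": force on a finger pad.
Only numpy, scipy, OpenCV 4.12 (cv2) and the standard library are available. Lean on these libraries where they do the work, as an engineer would, in place of code of your own. Each camera call takes 0.05 s, during which the arm holds its last target. There are 200 camera calls.

TASK

With the fingertips, push the brass blank across the jig plate against the rail before the scribed black line, then slide it along, held against the rail, past the line and into the corner pocket until it is fully home against both rail and end stop. It slides on the plate the whole way: do not pinch it, lift it or tip it over. Leave it lying flat there, and do not disturb the steel blank or the other things on the bench.

Things in the scene. Friction and masses are not known exactly. Their poses are not given: they have to be found in the camera images.
- jig: loading jig fixed to the worktop: aluminium plate 137 mm (its x) by 220 mm (y) on four posts, its flat top 70 mm above the worktop; origin: below the plate's centre at worktop height, z up. A straight dark steel rail runs along the whole +x edge, its inner face at x = +56.5 mm; an end stop beside it at the +y end has its face at y = +100 mm. Rail, stop and nib (see point nib) stand 18 mm above the plate; fixed
- nib (a point): top of the round nose (7 mm radius) of a steel nib 14 mm wide that runs back 20.5 mm from the end stop, parallel to the rail. Rail, stop and nib form the corner pocket, 32.5 mm wide, open towards the jig's -y: it is entered by moving along the rail in +y. Axes as the jig's
- line (a point): point of the thin black line scribed across the plate (along the jig's x, at its y = +25 mm); both blanks start on the -y side of it, the pocket is on the +y side. Axes as the jig's
- pocket (a point): point on the plate's top face (70 mm above the worktop), 15 mm from the rail and 15 mm from the end stop: where the centre of a blank's underside is when fully home. Axes as the jig's: x towards the rail, y along the rail towards the stop, z up
- brass_blank: yellow brass disc, 30 mm across and 12 mm high, 50 to 100 g, lying flat and loose on the jig plate about 67 to 83 mm (disc centre) from the rail's face; slides with light friction. Origin at the centre of its underside
- steel_blank: dark steel disc, 30 mm across and 12 mm high, lying on the jig plate beside the brass one (either may be nearer the pocket); origin at the centre of its underside. Leave it alone
- pot_white: white screw-top parts pot, 42 mm across, 20 mm high, on the worktop; origin at the centre of its underside
- blower: black rubber dust blower standing upright, 50 mm across, 98 mm high; origin at the centre of its underside
- pot_yellow: yellow parts pot with a black lid, 42 mm across, 20 mm high; origin at the centre of its underside
- tally: hand tally counter, 43 x 52 x 20 mm; origin at the centre of its underside
- oil_block: black block with four coloured oil cups, 26 x 88 x 16 mm; origin at the centre of its underside, long side along its y
- loupe: black eye loupe, 36 mm across, 30 mm high; origin at the centre of its underside
- tweezers: brass tweezers lying flat, 11 x 118 x 13 mm; origin at the centre of its underside, long side along its y
Not all that is in view belongs to the job. There is more than one size of the brass_blank; the job needs the smallest.

How it is judged:
By the outcome, as a careful person would: the job done as asked, in the order asked, and still so for the second after the job is handed in, with the robot touching nothing.
It also fails if it takes over 51 s, if anything falls off the work surface, if the arm or the gripper's body presses on something with over 40 N, if the wrist force passes 120 N, or if a joint passes its speed limit or range.

## Working session

There is one attempt and no reset: what is moved stays moved. The work goes in short steps, Python scripts to look and compute and a tool call to move; the robot and the scene stay as the last step left them, time stands still between calls to the robot, and variables do not carry over. Pictures are saved under pics/ and viewed, at most 13 in all, crops included, and the job is handed in when it is done.

Besides the shell and the picture viewer there is one more tool, called after ">>>" by a JSON object that holds its "fn" and its "kwargs". play_rows: Moves the arm, as the interface text tells. Shift numbers are shares of 0.15 m and turn numbers shares of 0.08 rad, none past 1 either way. Its arguments: {"type":"object","properties":{"rows":{"type":"array"},"squeeze":{"type":"number"}},"required":["rows"]}

```bash
mkdir -p pics; ls; cat > h.py <<'E'
import numpy as np, cv2
from plant import r
def shot(n,f):
    c=r.capture(n); cv2.imwrite(f'pics/{f}.png',c['image']); np.savez(f'pics/{f}.npz',**c); return c
def ray(c,u,v,z):
    R=np.array(c['R']);t=np.array(c['t']);o=-R.T@t
    d=R.T@np.array([(u-c['cx'])/c['fx'],(v-c['cy'])/c['fy'],1]); return o+d*(z-o[2])/d[2]
def proj(c,X):
    p=np.array(c['R'])@np.array(X)+np.array(c['t']); return c['fx']*p[0]/p[2]+c['cx'],c['fy']*p[1]/p[2]+c['cy']
E
python3 - <<'E'
from h import *
for n in('side','top'):
    c=shot(n,n+'1'); print(n,c['fx'],-np.array(c['R']).T@c['t'],np.round(c['R'],3).tolist())
s=r.get_state(); print({k:np.round(v,4) for k,v in s.items()})
E
```

```text
pics
side 445.54640714822875 [-0.00299944 -1.0962799   0.61422775] [[0.885, -0.464, 0.018], [-0.198, -0.412, -0.889], [0.42, 0.784, -0.457]]
top 415.50551397899306 [ 0.38771657 -0.18696495  0.99416175] [[-0.026, -1.0, -0.004], [-0.992, 0.027, -0.125], [0.125, 0.0, -0.992]]
{'time_s': np.float64(0.1), 'joints': array([ 8.96158e+01,  2.05872e+01,  6.39700e-01, -1.67000e-02,
       -7.01368e+01, -1.65070e+01]), 'qd': array([ 0.0365, -0.1454,  0.0677,  0.1663,  0.0155, -0.0138]), 'joint_torque': array([-2.30000e-03, -5.84159e+01,  2.93752e+01,  7.01550e+00,
        1.01000e-02, -0.00000e+00]), 'tcp_pos': array([0.196 , 0.6455, 0.2257]), 'eef_rot': array([ 1.799147e+02, -8.900000e-03, -1.689680e+01]), 'contact_force': array([-0.3498,  1.4396, -0.8488]), 'moment': array([ 0.0265, -0.0415, -0.0349]), 'gripper_force': np.float64(0.0), 'gripper_width': np.float64(0.0878)}
```

View pics/top1.png

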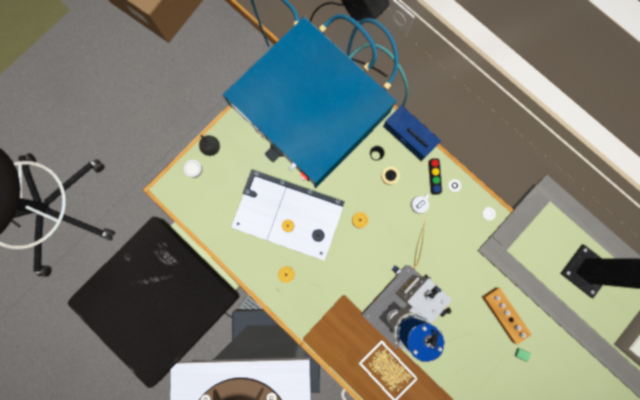

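View pics/side1.png

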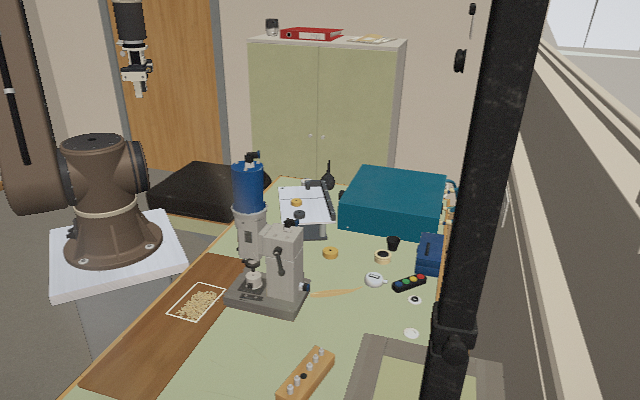

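The top view shows the jig at about (288,215), with the rail along its upper edge and the nib at (250,193). There are three brass discs: on the plate (288,226), and on the worktop (360,219) and (286,274). Steel is at (318,236). Next I'll enlarge the crop.

```bash
python3 - <<'E'
from h import *
c=dict(np.load('pics/top1.npz')); im=c['image']
x0,y0,x1,y1=180,120,390,290
big=cv2.resize(im[y0:y1,x0:x1],None,fx=3.7,fy=3.5,interpolation=cv2.INTER_CUBIC)
big=cv2.resize(im[y0:y1,x0:x1],None,fx=3.5,fy=3.5,interpolation=cv2.INTER_CUBIC)
cv2.imwrite('pics/crop1.png',big)
hsv=cv2.cvtColor(im,cv2.COLOR_BGR2HSV)
m=cv2.inRange(hsv,(12,140,120),(32,255,255))[y0:y1,x0:x1]
n,l,s,ce=cv2.connectedComponentsWithStats(m)
for i in range(1,n):
    if s[i,4]>40:
        u,v=ce[i]+[x0,y0]
        print(np.round((u,v),1),s[i].tolist(),'z.082',ray(c,u,v,.082).round(4),'z.012',ray(c,u,v,.012).round(4))
E
```

```text
[208.5 126.5] [22, 0, 15, 15, 42] z.082 [0.6851 0.0534 0.082 ] z.012 [0.7079 0.0718 0.012 ]
[189.1 146. ] [0, 16, 20, 21, 53] z.082 [0.6409 0.0969 0.082 ] z.012 [0.6604 0.1187 0.012 ]
[359.7 219.7] [173, 93, 15, 15, 178] z.082 [ 0.4642 -0.2809  0.082 ] z.012 [ 0.47   -0.2881  0.012 ]
[287.6 225.4] [103, 100, 11, 11, 92] z.082 [ 0.4559 -0.122   0.082 ] z.012 [ 0.4612 -0.117   0.012 ]
[213.5 257. ] [0, 103, 68, 67, 260] z.082 [0.3913 0.0408 0.082 ] z.012 [0.3916 0.0583 0.012 ]
[285.9 274. ] [99, 147, 15, 15, 184] z.082 [ 0.3504 -0.1164  0.082 ] z.012 [ 0.3476 -0.111   0.012 ]
```

View pics/crop1.png

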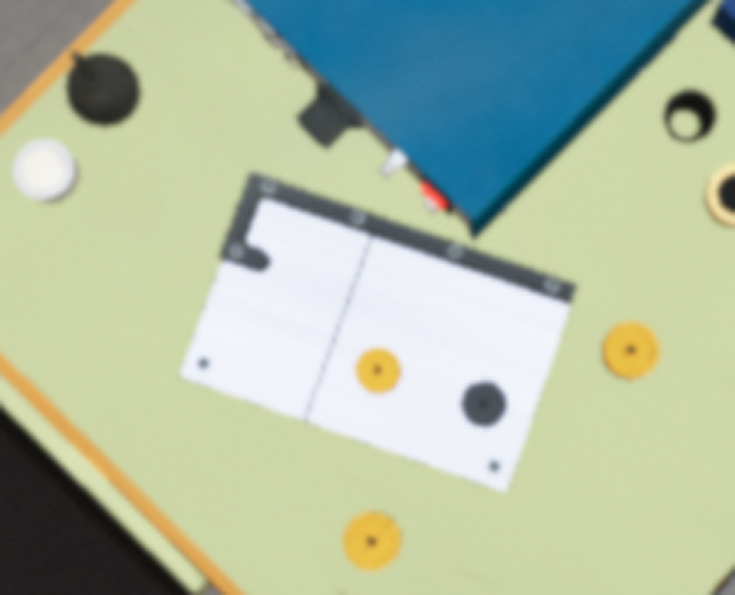

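The brass disc on the plate spans 11 px, against 15 px for the two on the bench, even though it is nearer the camera. So it is the smallest and the only one on the jig. Steel lies on its -y side, away from the pocket. Next I'll fit the jig pose.

```bash
cat >> h.py <<'E'
def tow(p,J): # jig xy(mm)->world m
    x,y,a=J; q=np.array(p[:2])/1e3; return np.array([x+np.cos(a)*q[0]-np.sin(a)*q[1], y+np.sin(a)*q[0]+np.cos(a)*q[1]])
def toj(w,J):
    x,y,a=J; d=np.array(w[:2])-[x,y]; return 1e3*np.array([np.cos(a)*d[0]+np.sin(a)*d[1], -np.sin(a)*d[0]+np.cos(a)*d[1]])
E
python3 - <<'E'
from h import *
from scipy.optimize import least_squares
c=dict(np.load('pics/top1.npz'))
F=[((68.5,110,.088),(250,173)),((68.5,-110,.088),(576,284)),((-68.5,110,.07),(180,376)),((-68.5,-110,.07),(507,492)),((17,79.5,.088),(271,261)),((-68.5,25,.07),(306,422)),((56.5,25,.07),(371,237))]
px=lambda p:np.array([180+p[0]/3.5,120+p[1]/3.5])-.36
f=lambda J:np.concatenate([np.array(proj(c,[*tow(k,J),k[2]]))-px(p) for k,p in F])
s=least_squares(f,[.48,-.1,.3]); J=s.x; print(J,np.degrees(J[2]),s.fun.round(1)); np.save('J.npy',J)
b=ray(c,287.6,225.4,.082); print('brass',toj(b,J)); st=ray(c,*px((484,403)),.082); print('steel',toj(st,J))
print('nib',tow((17,79.5),J),'pocket',tow((41.5,85),J))
# blue box: bottom corner from top view, height from side
q=ray(c,*px((476,236)),0); print('box corner',q,toj(q,J))
d=dict(np.load('pics/side1.npz'))
for h in(0,.05,.08,.1,.12,.15): print(h,np.round(proj(d,[q[0],q[1],h]),1),np.round((np.array(proj(c,[q[0],q[1],h]))-[180,120])*3.5))
im=d['image'][150:260,260:460]; cv2.imwrite('pics/side_c.png',cv2.resize(im,None,fx=4,fy=4,interpolation=cv2.INTER_CUBIC))
E
```

```text
[ 0.48099056 -0.12232559 -0.3614999 ] -20.7124186515407 [ 0.1 -0.5  0.7  0.1  0.   0.3 -0.  -0.1 -1.   0.5 -0.1 -0.3  0.3  0. ]
brass [-23.62056487  -8.54015313]
steel [-21.15136566 -78.275505  ]
nib [ 0.52500918 -0.0539764 ] pocket [ 0.5498709  -0.05749698]
box corner [ 0.55320889 -0.18570613  0.        ] [ 89.96695108 -33.74208789]
0 [338.1 228.5] [475. 235.]
0.05 [338.8 212.4] [474. 222.]
0.08 [339.3 202.5] [474. 214.]
0.1 [339.6 195.8] [474. 208.]
0.12 [339.9 189. ] [474. 202.]
0.15 [340.4 178.5] [473. 193.]
```

View pics/side_c.png

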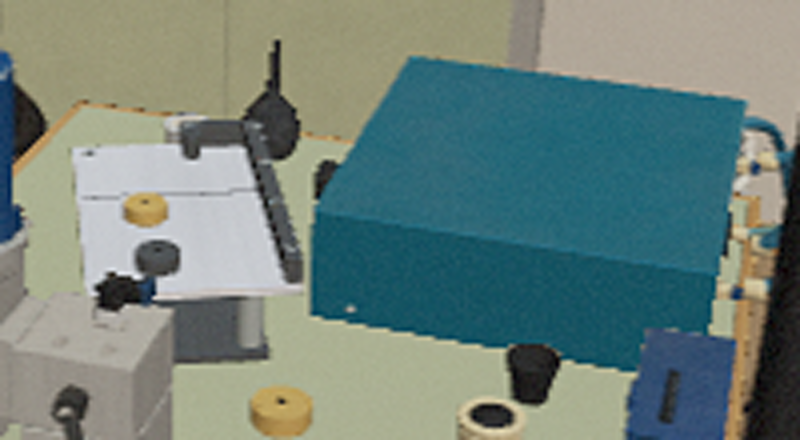

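>>> {"fn": "play_rows", "kwargs": {"rows": [{"slide": [0.32,0.18,0],"delta_rot": [0,0,0.83],"fingers": -1},{"slide": [0.32,0.18,0],"delta_rot": [0,0,0],"fingers": -1},{"slide": [0.32,0.18,0],"delta_rot": [0,0,0],"fingers": -1},{"slide": [0.32,0.18,0],"delta_rot": [0,0,0],"fingers": -1},{"slide": [0.32,0.18,0],"delta_rot": [0,0,0],"fingers": -1},{"slide": [0.32,0.18,0],"delta_rot": [0,0,0],"fingers": -1},{"slide": [0.32,0.18,0],"delta_rot": [0,0,0],"fingers": -1},{"slide": [0.32,0.18,0],"delta_rot": [0,0,0],"fingers": -1}]}}

```text
time_s: 1.1
tcp_pos: [0.4825, 0.309, 0.2264]
eef_rot: [180.0, 0.0, -20.7]
contact_force: [0.3, 0.2, 0.1]
gripper_width: 0.0132
gripper_force: 0.0
```

>>> {"fn": "play_rows", "kwargs": {"rows": [{"slide": [0.07,0.32,0],"delta_rot": [0,0,0],"fingers": -1},{"slide": [0.07,0.32,0],"delta_rot": [0,0,0],"fingers": -1},{"slide": [0.07,0.32,0],"delta_rot": [0,0,0],"fingers": -1},{"slide": [0.07,0.32,0],"delta_rot": [0,0,0],"fingers": -1},{"slide": [0.07,0.32,0],"delta_rot": [0,0,0],"fingers": -1},{"slide": [0.07,0.32,0],"delta_rot": [0,0,0],"fingers": -1},{"slide": [0.07,0.32,0],"delta_rot": [0,0,0],"fingers": -1},{"slide": [0,0,0],"delta_rot": [0,0,0],"fingers": -1}]}}

```text
time_s: 2.1
tcp_pos: [0.4307, -0.0322, 0.2264]
eef_rot: [180.0, 0.0, -20.9]
contact_force: [0.0, -0.5, -0.2]
gripper_width: -0.0001
gripper_force: 0.0
```

```bash
cat >> h.py <<'E'
def stat():
    s=r.get_state(); J=np.load('J.npy'); print('t',round(float(s['time_s']),2),'jig',toj(s['tcp_pos'],J).round(1),'z',round(1e3*s['tcp_pos'][2],1),'rot',np.round(s['eef_rot'],1),'yaw-jig',round(s['eef_rot'][2]-np.degrees(J[2]),1),'F',np.round(s['contact_force'],1),'w',round(float(s['gripper_width']),4))
E
python3 -c "from h import *;stat()"
```

```text
t 2.1 jig [-78.9  66.5] z 226.4 rot [180.    0.  -20.9] yaw-jig -0.2 F [ 0.  -0.5 -0.2] w -0.0001
```

>>> {"fn": "play_rows", "kwargs": {"rows": [{"slide": [0.05,0.25,0],"delta_rot": [0,0,0],"fingers": -1},{"slide": [0.05,0.25,0],"delta_rot": [0,0,0],"fingers": -1},{"slide": [0,0,0.28],"delta_rot": [0,0,0],"fingers": -1},{"slide": [0,0,0.28],"delta_rot": [0,0,0],"fingers": -1},{"slide": [0,0,0.28],"delta_rot": [0,0,0],"fingers": -1},{"slide": [0,0,0],"delta_rot": [0,0,0],"fingers": -1}]}}

```text
time_s: 2.85
tcp_pos: [0.4171, -0.1051, 0.0983]
eef_rot: [179.8, 0.3, -20.7]
contact_force: [-0.3, 1.2, 0.4]
gripper_width: 0.0004
gripper_force: 0.0
```

```bash
python3 - <<'E'
from h import *
stat()
a=shot('top','t2')['image'][120:290,180:390]; b=shot('side','s2')['image'][150:260,260:400]
a=cv2.resize(a,(520,420),interpolation=3); b=cv2.resize(b,None,fx=3.9,fy=3.9,interpolation=3)[:420]
b=cv2.resize(b,(280,int(b.shape[0]*280/b.shape[1])))
o=np.zeros((420,800,3),np.uint8); o[:,:520]=a; o[:b.shape[0],520:]=b; cv2.imwrite('pics/m2.png',o)
E
```

```text
t 2.85 jig [-65.8  -6.5] z 98.3 rot [179.8   0.3 -20.7] yaw-jig 0.0 F [-0.3  1.2  0.4] w 0.0004
```

View pics/m2.png

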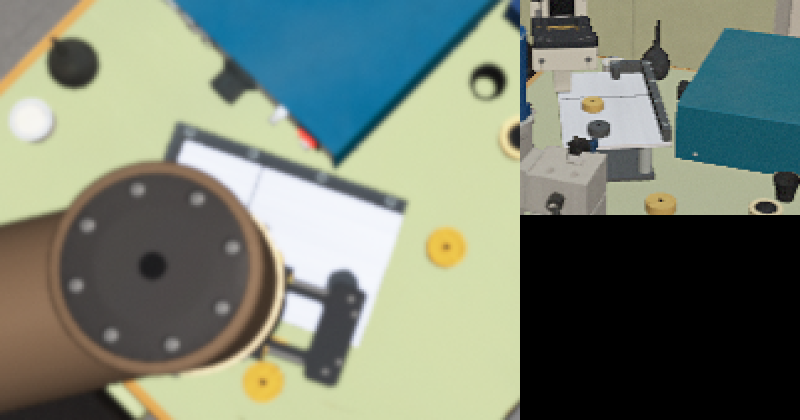

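Side view works (top is blocked by the arm): fingers are behind the plate's -x edge, with brass free at about (592,104) and steel at (598,128). Now I'll lower and begin the slow push.

>>> {"fn": "play_rows", "kwargs": {"rows": [{"slide": [0,0.01,0.08],"delta_rot": [0,0,0],"fingers": -1},{"slide": [0,0,0.07],"delta_rot": [0,0,0],"fingers": -1},{"slide": [0,0,0],"delta_rot": [0,0,0],"fingers": -1}]}}

```text
time_s: 3.32
tcp_pos: [0.4182, -0.1067, 0.0775]
eef_rot: [180.0, 0.1, -20.7]
contact_force: [-0.8, -0.1, 0.4]
gripper_width: 0.0005
gripper_force: 0.0
```

>>> {"fn": "play_rows", "kwargs": {"rows": [{"slide": [0.03,0,0],"delta_rot": [0,0,0],"fingers": -1},{"slide": [0.03,0,0],"delta_rot": [0,0,0],"fingers": -1},{"slide": [0.03,0,0],"delta_rot": [0,0,0],"fingers": -1},{"slide": [0.03,0,0],"delta_rot": [0,0,0],"fingers": -1},{"slide": [0.03,0,0],"delta_rot": [0,0,0],"fingers": -1},{"slide": [0.03,0,0],"delta_rot": [0,0,0],"fingers": -1},{"slide": [0.03,0,0],"delta_rot": [0,0,0],"fingers": -1},{"slide": [0.03,0,0],"delta_rot": [0,0,0],"fingers": -1}]}}

```text
time_s: 4.32
tcp_pos: [0.4527, -0.1194, 0.078]
eef_rot: [-180.0, -0.0, -20.7]
contact_force: [-0.8, 1.3, -0.1]
gripper_width: 0.0003
gripper_force: 0.3
```

```bash
cat >> h.py <<'E'
def brass(f):
    c=shot('side',f); J=np.load('J.npy'); y0,x0=175,270
    hsv=cv2.cvtColor(c['image'],cv2.COLOR_BGR2HSV)[y0:225,x0:345]
    m=cv2.inRange(hsv,(12,120,80),(32,255,255)); n,l,s,ce=cv2.connectedComponentsWithStats(m)
    for i in range(1,n):
        if s[i,4]>12: print('brass px',ce[i]+[x0,y0],s[i].tolist(),'jig',toj(ray(c,*(ce[i]+[x0,y0]),.0775),J).round(1))
    return c
E
python3 - <<'E'
from h import *
stat(); brass('s3')
c=dict(np.load('pics/side1.npz')); r.capture=lambda n:c
print('initial:');brass('x')
E
```

```text
t 4.33 jig [-27.4  -7.3] z 78.0 rot [-180.    -0.   -20.7] yaw-jig 0.0 F [-0.8  1.3 -0.1] w 0.0003
brass px [273.42857143 181.42857143] [0, 1, 10, 11, 14] jig [-80.1 124.7]
brass px [304.         201.42372881] [30, 23, 9, 8, 59] jig [ -3.  -14.1]
initial:
brass px [274.11764706 180.88235294] [0, 0, 12, 12, 17] jig [-77.9 128.5]
brass px [296.         202.03448276] [22, 24, 9, 7, 58] jig [-24.7 -15.9]
```

>>> {"fn": "play_rows", "kwargs": {"rows": [{"slide": [0.025,0,0.01],"delta_rot": [0,0,0],"fingers": -1},{"slide": [0.025,0,0.01],"delta_rot": [0,0,0],"fingers": -1},{"slide": [0.025,0,0],"delta_rot": [0,0,0],"fingers": -1},{"slide": [0.025,0,0],"delta_rot": [0,0,0],"fingers": -1},{"slide": [0.025,0,0],"delta_rot": [0,0,0],"fingers": -1},{"slide": [0.025,0,0],"delta_rot": [0,0,0],"fingers": -1},{"slide": [0.025,0,0],"delta_rot": [0,0,0],"fingers": -1},{"slide": [0.025,0,0],"delta_rot": [0,0,0],"fingers": -1}]}}

```text
time_s: 5.38
tcp_pos: [0.4808, -0.13, 0.0751]
eef_rot: [-180.0, -0.0, -20.7]
contact_force: [0.9, 0.6, -0.6]
gripper_width: 0.0006
gripper_force: 0.2
```

```bash
python3 -c "
from h import *
stat(); brass('s4')"
```

```text
t 5.38 jig [ 2.5 -7.3] z 75.1 rot [-180.    -0.   -20.7] yaw-jig 0.0 F [ 0.9  0.6 -0.6] w 0.0006
brass px [274.3125 180.625 ] [0, 0, 12, 12, 16] jig [-77.3 130.3]
brass px [315.27777778 200.96296296] [41, 22, 9, 8, 54] jig [ 27.6 -13.9]
```

>>> {"fn": "play_rows", "kwargs": {"rows": [{"slide": [0.02,0,0],"delta_rot": [0,0,0],"fingers": -1},{"slide": [0.02,0,0],"delta_rot": [0,0,0],"fingers": -1},{"slide": [0.02,0,0],"delta_rot": [0,0,0],"fingers": -1},{"slide": [0.015,0,0],"delta_rot": [0,0,0],"fingers": -1},{"slide": [0.01,0,0],"delta_rot": [0,0,0],"fingers": -1},{"slide": [0.0,0,0],"delta_rot": [0,0,0],"fingers": -1}]}}

```text
time_s: 6.18
tcp_pos: [0.4926, -0.1345, 0.0751]
eef_rot: [-180.0, -0.0, -20.7]
contact_force: [0.2, -0.7, 0.3]
gripper_width: 0.0007
gripper_force: 0.1
```

```bash
python3 -c "
from h import *
stat(); brass('s5')"
```

```text
t 6.17 jig [15.1 -7.3] z 75.1 rot [-180.    -0.   -20.7] yaw-jig 0.0 F [ 0.2 -0.7  0.3] w 0.0007
brass px [320.484375 200.609375] [46, 22, 10, 8, 64] jig [ 41.9 -13. ]
```

>>> {"fn": "play_rows", "kwargs": {"rows": [{"slide": [0.007,0,0],"delta_rot": [0,0,0],"fingers": -1},{"slide": [0.007,0,0],"delta_rot": [0,0,0],"fingers": -1}]}}

```text
time_s: 6.48
tcp_pos: [0.4937, -0.1351, 0.0749]
eef_rot: [180.0, 0.1, -20.7]
contact_force: [-3.6, 2.4, 2.0]
gripper_width: 0.0007
gripper_force: 2.0
```

>>> {"fn": "play_rows", "kwargs": {"rows": [{"slide": [0.005,0,0],"delta_rot": [0,0,0],"fingers": -1},{"slide": [0,0,0],"delta_rot": [0,0,0],"fingers": -1}]}}

```text
time_s: 6.72
tcp_pos: [0.4937, -0.1353, 0.0747]
eef_rot: [180.0, 0.1, -20.7]
contact_force: [-5.1, 3.9, 2.9]
gripper_width: 0.0006
gripper_force: 2.9
```

```bash
python3 - <<'E'
from h import *
stat(); c=brass('s6')
cv2.imwrite('pics/s6c.png',cv2.resize(c['image'][165:240,260:370],None,fx=6,fy=6,interpolation=3))
E
```

```text
t 6.72 jig [16.5 -7.6] z 74.7 rot [ 1.80e+02  1.00e-01 -2.07e+01] yaw-jig -0.0 F [-5.1  3.9  2.9] w 0.0006
brass px [274.6        180.33333333] [0, 0, 12, 11, 15] jig [-76.3 132.4]
brass px [320.609375 200.671875] [46, 22, 10, 8, 64] jig [ 42.2 -13.4]
```

View pics/s6c.png

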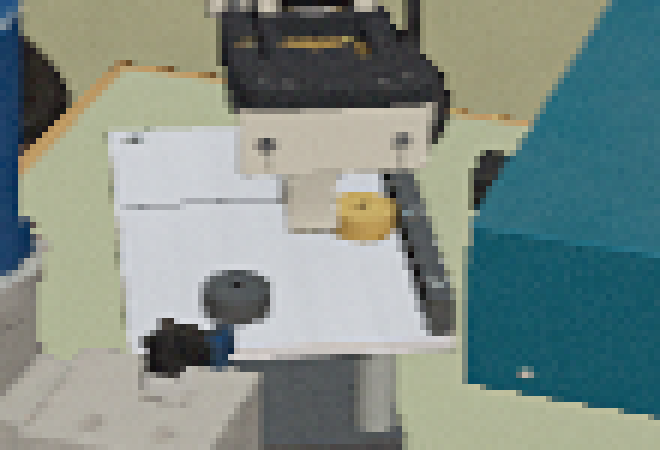

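Brass (crop 366,216) touches the rail, flat, before the line at (190,205); the force rise agrees. Steel is untouched at (237,296). Next: the fingers' real extent in y.

```bash
python3 - <<'E'
from h import *
c=dict(np.load('pics/s6.npz')); J=np.load('J.npy'); px=lambda u,v:(260+u/6-.4,165+v/6-.4)
for n,u,v,z in(('finger L',286,228,.0747),('finger R',336,233,.0747),('steel',237,290,.076),('line',190,206,.07),('nearRailTopIn',430,332,.07),('plate corner',133,352,.07)): print(n,toj(ray(c,*px(u,v),z),J).round(1))
E
```

```text
finger L [  5.7 -16.3]
finger R [ 27.5 -23.2]
steel [-21.5 -75.8]
line [-35.   19.1]
nearRailTopIn [  57.1 -109.1]
plate corner [ -68.1 -115.1]
```

>>> {"fn": "play_rows", "kwargs": {"rows": [{"slide": [-0.03,0,0],"delta_rot": [0,0,0],"fingers": -1},{"slide": [-0.03,0,0],"delta_rot": [0,0,0],"fingers": -1},{"slide": [0,0,-0.1],"delta_rot": [0,0,0],"fingers": -1},{"slide": [0,0,-0.1],"delta_rot": [0,0,0],"fingers": -1},{"slide": [0.06,0.13,0],"delta_rot": [0,0,0],"fingers": -1},{"slide": [0.06,0.14,0],"delta_rot": [0,0,0],"fingers": -1}]}}

```text
time_s: 7.52
tcp_pos: [0.4902, -0.1769, 0.1069]
eef_rot: [-180.0, -0.1, -20.6]
contact_force: [-0.0, -0.4, -0.1]
gripper_width: 0.0001
gripper_force: 0.0
```

>>> {"fn": "play_rows", "kwargs": {"rows": [{"slide": [0,0,0],"delta_rot": [0,0,0.87],"fingers": -1},{"slide": [0,0,0],"delta_rot": [0,0,0.87],"fingers": -1},{"slide": [0,0,0],"delta_rot": [0,0,0.87],"fingers": -1},{"slide": [0,0,0],"delta_rot": [0,0,0.87],"fingers": -1},{"slide": [0,0,0],"delta_rot": [0,0,0.87],"fingers": -1},{"slide": [0,0,0],"delta_rot": [0,0,0],"fingers": -1}]}}

```text
time_s: 8.28
tcp_pos: [0.4899, -0.1766, 0.1063]
eef_rot: [-179.9, -0.1, -40.6]
contact_force: [-0.4, 0.2, -0.1]
gripper_width: 0.0006
gripper_force: 0.0
```

```bash
python3 - <<'E'
from h import *
stat(); c=brass('s7')
cv2.imwrite('pics/s7c.png',cv2.resize(c['image'][165:240,260:370],None,fx=6,fy=6,interpolation=3))
E
```

```text
t 8.28 jig [ 27.5 -47.7] z 106.3 rot [-1.799e+02 -1.000e-01 -4.060e+01] yaw-jig -19.9 F [-0.4  0.2 -0.1] w 0.0006
brass px [274.6 180.4] [0, 0, 12, 12, 15] jig [-76.4 131.9]
brass px [320.74074074 201.33333333] [46, 23, 10, 7, 54] jig [ 42.1 -17.4]
```

View pics/s7c.png

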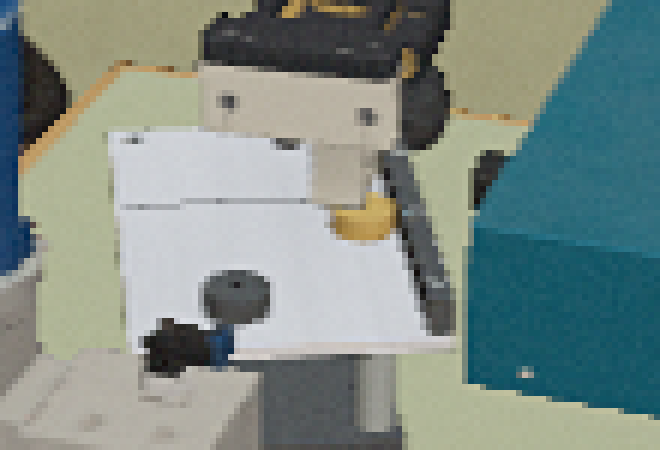

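Brass remains against the rail (crop 365,218). Now I'll lower behind it and advance.

>>> {"fn": "play_rows", "kwargs": {"rows": [{"slide": [0.02,-0.007,0.07],"delta_rot": [0,0,0],"fingers": -1},{"slide": [0,0,0.07],"delta_rot": [0,0,0],"fingers": -1},{"slide": [0,0,0.07],"delta_rot": [0,0,0],"fingers": -1},{"slide": [0,0,0],"delta_rot": [0,0,0],"fingers": -1}]}}

```text
time_s: 8.82
tcp_pos: [0.4912, -0.1777, 0.0722]
eef_rot: [179.9, 0.1, -40.6]
contact_force: [0.1, 1.1, 0.1]
gripper_width: 0.0005
gripper_force: 0.0
```

>>> {"fn": "play_rows", "kwargs": {"rows": [{"slide": [-0.009,-0.025,0],"delta_rot": [0,0,0],"fingers": -1},{"slide": [-0.009,-0.025,0],"delta_rot": [0,0,0],"fingers": -1},{"slide": [-0.009,-0.025,0],"delta_rot": [0,0,0],"fingers": -1},{"slide": [-0.009,-0.025,0],"delta_rot": [0,0,0],"fingers": -1},{"slide": [-0.009,-0.025,0],"delta_rot": [0,0,0],"fingers": -1},{"slide": [-0.009,-0.025,0],"delta_rot": [0,0,0],"fingers": -1}]}}

```text
time_s: 9.57
tcp_pos: [0.498, -0.1562, 0.0735]
eef_rot: [179.8, 0.2, -40.6]
contact_force: [-9.4, -7.7, 8.6]
gripper_width: 0.0005
gripper_force: 6.2
```

```bash
python3 - <<'E'
from h import *
stat(); c=brass('s8')
cv2.imwrite('pics/s8c.png',cv2.resize(c['image'][165:240,260:370],None,fx=6,fy=6,interpolation=3))
E
```

```text
t 9.57 jig [ 27.9 -25.7] z 73.5 rot [179.8   0.2 -40.6] yaw-jig -19.9 F [-9.4 -7.7  8.6] w 0.0005
brass px [274.53333333 180.4       ] [0, 0, 12, 11, 15] jig [-76.6 131.9]
brass px [323.66666667 200.        ] [52, 22, 4, 6, 15] jig [ 51.  -10.1]
```

View pics/s8c.png

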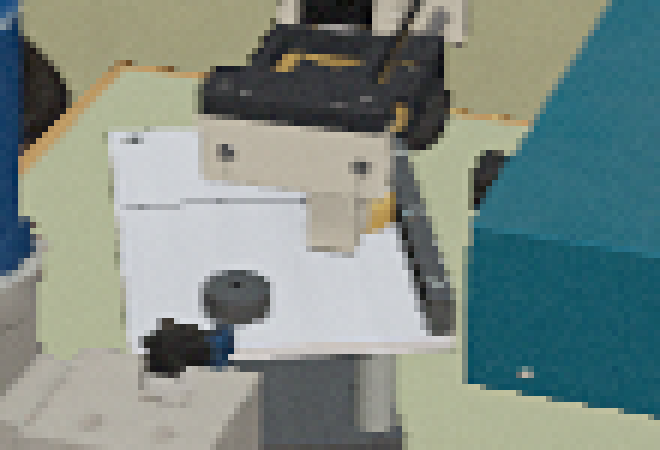

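Finger's end taper leans on the disc edge (force 12 N along, 8.6 N up), so this face is poor. The flat pad side used for the first push is better. I'll back off, lift, and check the wrist's room to turn 90°.

>>> {"fn": "play_rows", "kwargs": {"rows": [{"slide": [0.014,0.037,0],"delta_rot": [0,0,0],"fingers": -1},{"slide": [0.014,0.037,0],"delta_rot": [0,0,0],"fingers": -1},{"slide": [0,0,-0.12],"delta_rot": [0,0,0],"fingers": -1},{"slide": [0,0,-0.12],"delta_rot": [0,0,0],"fingers": -1},{"slide": [0,0,0],"delta_rot": [0,0,0],"fingers": -1}]}}

```text
time_s: 10.25
tcp_pos: [0.4979, -0.1666, 0.1108]
eef_rot: [-179.9, -0.1, -40.6]
contact_force: [-0.1, -0.5, -0.4]
gripper_width: 0.0001
gripper_force: 0.0
```

```bash
python3 - <<'E'
from h import *
stat(); c=brass('s9'); print(np.round(r.get_state()['joints'],1))
E
```

```text
t 10.25 jig [ 31.5 -35.5] z 110.8 rot [-1.799e+02 -1.000e-01 -4.060e+01] yaw-jig -19.9 F [-0.1 -0.5 -0.4] w 0.0001
brass px [274.3125 180.625 ] [0, 0, 12, 12, 16] jig [-77.3 130.3]
brass px [320.08695652 198.97101449] [45, 21, 11, 7, 69] jig [42.2 -3. ]
[  2.9  12.7 -27.3  -0.  -49.9  46.4]
```

Brass had in fact slid about 10 mm along the rail, still against it. I'll turn 90° so the flat pad side pushes.

>>> {"fn": "play_rows", "kwargs": {"rows": [{"slide": [0,0,0],"delta_rot": [0,0,-1],"fingers": -1},{"slide": [0,0,0],"delta_rot": [0,0,-1],"fingers": -1},{"slide": [0,0,0],"delta_rot": [0,0,-1],"fingers": -1},{"slide": [0,0,0],"delta_rot": [0,0,-1],"fingers": -1},{"slide": [0,0,0],"delta_rot": [0,0,-1],"fingers": -1},{"slide": [0,0,0],"delta_rot": [0,0,-1],"fingers": -1},{"slide": [0,0,0],"delta_rot": [0,0,-1],"fingers": -1},{"slide": [0,0,0],"delta_rot": [0,0,-1],"fingers": -1}]}}

```text
time_s: 11.3
tcp_pos: [0.4962, -0.1665, 0.1086]
eef_rot: [-180.0, 0.1, -3.8]
contact_force: [-0.3, 0.3, 0.0]
gripper_width: 0.0006
gripper_force: 0.0
```

>>> {"fn": "play_rows", "kwargs": {"rows": [{"slide": [0,0,0],"delta_rot": [0,0,-1],"fingers": -1},{"slide": [0,0,0],"delta_rot": [0,0,-1],"fingers": -1},{"slide": [0,0,0],"delta_rot": [0,0,-1],"fingers": -1},{"slide": [0,0,0],"delta_rot": [0,0,-1],"fingers": -1},{"slide": [0,0,0],"delta_rot": [0,0,-1],"fingers": -1},{"slide": [0,0,0],"delta_rot": [0,0,-1],"fingers": -1},{"slide": [0,0,0],"delta_rot": [0,0,-1],"fingers": -1},{"slide": [0,0,0],"delta_rot": [0,0,-1],"fingers": -1}]}}

```text
time_s: 12.3
tcp_pos: [0.4962, -0.1665, 0.1086]
eef_rot: [-180.0, 0.0, 32.8]
contact_force: [0.1, 0.6, -0.3]
gripper_width: 0.0002
gripper_force: 0.0
```

>>> {"fn": "play_rows", "kwargs": {"rows": [{"slide": [0,0,0],"delta_rot": [0,0,-1],"fingers": -1},{"slide": [0,0,0],"delta_rot": [0,0,-1],"fingers": -1},{"slide": [0,0,0],"delta_rot": [0,0,-1],"fingers": -1},{"slide": [0,0,0],"delta_rot": [0,0,-0.63],"fingers": -1},{"slide": [0,0,0],"delta_rot": [0,0,0],"fingers": -1}]}}

```text
time_s: 12.92
tcp_pos: [0.4963, -0.1665, 0.1088]
eef_rot: [-180.0, 0.0, 49.3]
contact_force: [-0.9, -0.6, -0.2]
gripper_width: 0.0001
gripper_force: 0.0
```

```bash
python3 - <<'E'
from h import *
stat(); c=brass('s10'); print(np.round(r.get_state()['joints'],1))
E
```

```text
t 12.93 jig [ 29.9 -35.9] z 108.8 rot [-180.     0.    49.3] yaw-jig 70.0 F [-0.9 -0.6 -0.2] w 0.0001
brass px [320.08064516 199.25806452] [45, 21, 11, 7, 62] jig [41.9 -4.7]
[  2.9  12.8 -27.3  -0.  -50.  136.3]
```

>>> {"fn": "play_rows", "kwargs": {"rows": [{"slide": [0,0,0.08],"delta_rot": [0,0,0],"fingers": -1},{"slide": [0,0,0.08],"delta_rot": [0,0,0],"fingers": -1},{"slide": [0,0,0.06],"delta_rot": [0,0,0],"fingers": -1},{"slide": [0,0,0],"delta_rot": [0,0,0],"fingers": -1}]}}

```text
time_s: 13.48
tcp_pos: [0.4959, -0.1665, 0.0754]
eef_rot: [-179.9, 0.1, 49.3]
contact_force: [0.3, -0.3, 0.3]
gripper_width: 0.0005
gripper_force: 0.0
```

>>> {"fn": "play_rows", "kwargs": {"rows": [{"slide": [0.025,-0.009,0],"delta_rot": [0,0,0],"fingers": -1},{"slide": [0.025,-0.009,0],"delta_rot": [0,0,0],"fingers": -1},{"slide": [0.025,-0.009,0],"delta_rot": [0,0,0],"fingers": -1},{"slide": [0.025,-0.009,0],"delta_rot": [0,0,0],"fingers": -1},{"slide": [0.025,-0.009,0],"delta_rot": [0,0,0],"fingers": -1},{"slide": [0.025,-0.009,0],"delta_rot": [0,0,0],"fingers": -1},{"slide": [0.025,-0.009,0],"delta_rot": [0,0,0],"fingers": -1},{"slide": [0.025,-0.009,0],"delta_rot": [0,0,0],"fingers": -1}]}}

```text
time_s: 14.48
tcp_pos: [0.5079, -0.1365, 0.0765]
eef_rot: [-180.0, 0.0, 49.3]
contact_force: [-0.7, -0.9, -0.2]
gripper_width: 0.0004
gripper_force: 0.8
```

```bash
python3 - <<'E'
from h import *
stat(); c=brass('s11')
cv2.imwrite('pics/s11c.png',cv2.resize(c['image'][165:240,260:370],None,fx=6,fy=6,interpolation=3))
E
```

```text
t 14.47 jig [30.2 -3.8] z 76.5 rot [-180.     0.    49.3] yaw-jig 70.1 F [-0.7 -0.9 -0.2] w 0.0004
```

View pics/s11c.png

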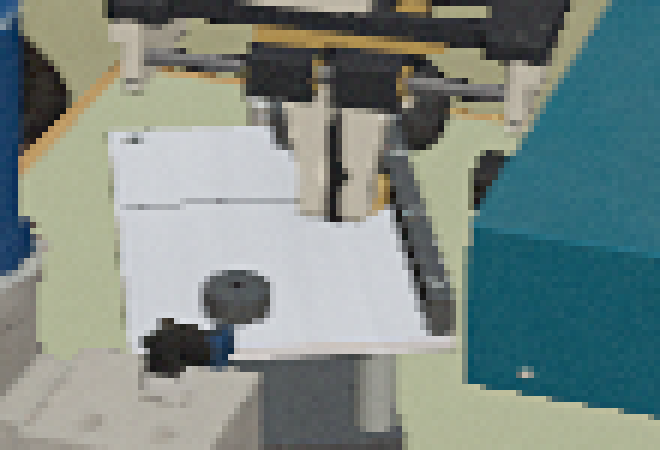

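Pad side pushes with under 1 N; brass shows beside the fingers at the rail (crop 383,195), steel untouched. Continuing.

>>> {"fn": "play_rows", "kwargs": {"rows": [{"slide": [0.025,-0.009,0.005],"delta_rot": [0,0,0],"fingers": -1},{"slide": [0.025,-0.009,0.005],"delta_rot": [0,0,0],"fingers": -1},{"slide": [0.025,-0.009,0],"delta_rot": [0,0,0],"fingers": -1},{"slide": [0.025,-0.009,0],"delta_rot": [0,0,0],"fingers": -1},{"slide": [0.025,-0.009,0],"delta_rot": [0,0,0],"fingers": -1},{"slide": [0.025,-0.009,0],"delta_rot": [0,0,0],"fingers": -1},{"slide": [0.025,-0.009,0],"delta_rot": [0,0,0],"fingers": -1},{"slide": [0.025,-0.009,0],"delta_rot": [0,0,0],"fingers": -1}]}}

```text
time_s: 15.52
tcp_pos: [0.5194, -0.1066, 0.0751]
eef_rot: [-180.0, -0.0, 49.3]
contact_force: [-1.2, -1.1, 0.4]
gripper_width: 0.0003
gripper_force: 0.9
```

```bash
python3 - <<'E'
from h import *
stat(); c=brass('s12'); d=shot('top','t12')
o=np.zeros((450,800,3),np.uint8); o[:,:450]=cv2.resize(c['image'][165:240,285:360],(450,450),interpolation=3); o[:,450:]=cv2.resize(d['image'][150:240,230:300],(350,450),interpolation=3)
cv2.imwrite('pics/m12.png',o)
E
```

```text
t 15.53 jig [30.4 28.3] z 75.1 rot [-180.    -0.    49.3] yaw-jig 70.1 F [-1.2 -1.1  0.4] w 0.0003
brass px [273.26666667 181.66666667] [0, 1, 10, 11, 15] jig [-80.6 123. ]
```

View pics/m12.png

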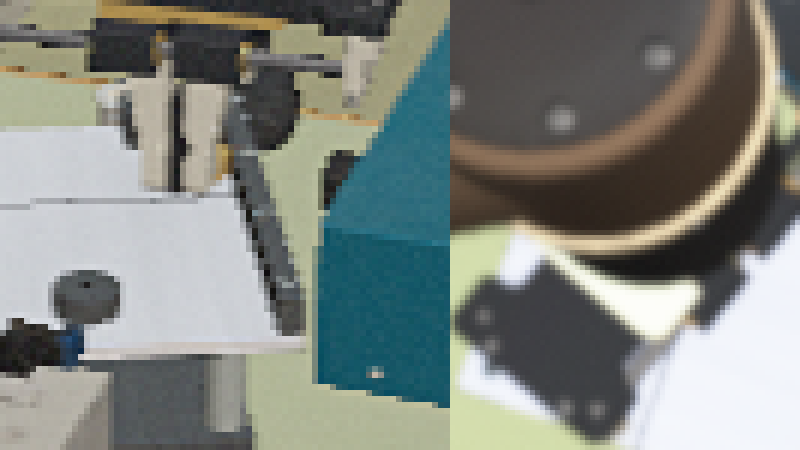

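Brass shows between the fingers and rail (crop 225,160), past the line. On towards the pocket, slower.

>>> {"fn": "play_rows", "kwargs": {"rows": [{"slide": [0.022,-0.008,0],"delta_rot": [0,0,0],"fingers": -1},{"slide": [0.022,-0.008,0],"delta_rot": [0,0,0],"fingers": -1},{"slide": [0.022,-0.008,0],"delta_rot": [0,0,0],"fingers": -1},{"slide": [0.022,-0.008,0],"delta_rot": [0,0,0],"fingers": -1},{"slide": [0.022,-0.008,0],"delta_rot": [0,0,0],"fingers": -1},{"slide": [0.022,-0.008,0],"delta_rot": [0,0,0],"fingers": -1},{"slide": [0.022,-0.008,0],"delta_rot": [0,0,0],"fingers": -1},{"slide": [0.022,-0.008,0],"delta_rot": [0,0,0],"fingers": -1}]}}

```text
time_s: 16.62
tcp_pos: [0.5293, -0.0804, 0.0751]
eef_rot: [180.0, -0.0, 49.3]
contact_force: [-0.9, -1.4, 0.5]
gripper_width: 0.0003
gripper_force: 0.6
```

>>> {"fn": "play_rows", "kwargs": {"rows": [{"slide": [0.013,-0.005,0],"delta_rot": [0,0,0],"fingers": -1},{"slide": [0.013,-0.005,0],"delta_rot": [0,0,0],"fingers": -1},{"slide": [0,0,0],"delta_rot": [0,0,0],"fingers": -1}]}}

```text
time_s: 17.0
tcp_pos: [0.5307, -0.0765, 0.075]
eef_rot: [180.0, -0.0, 49.4]
contact_force: [-0.2, 0.2, 0.9]
gripper_width: 0.0003
gripper_force: 0.3
```

```bash
python3 -c "
from h import *
stat()"
```

```text
t 17.0 jig [30.3 60.4] z 75.0 rot [180.   -0.   49.4] yaw-jig 70.1 F [-0.2  0.2  0.9] w 0.0003
```

>>> {"fn": "play_rows", "kwargs": {"rows": [{"slide": [0.007,-0.002,0],"delta_rot": [0,0,0],"fingers": -1},{"slide": [0.007,-0.002,0],"delta_rot": [0,0,0],"fingers": -1},{"slide": [0,0,0],"delta_rot": [0,0,0],"fingers": -1}]}}

```text
time_s: 17.38
tcp_pos: [0.5312, -0.0751, 0.075]
eef_rot: [-180.0, 0.1, 49.3]
contact_force: [-1.8, -4.5, 1.4]
gripper_width: 0.0006
gripper_force: 2.3
```

>>> {"fn": "play_rows", "kwargs": {"rows": [{"slide": [0.007,-0.002,0],"delta_rot": [0,0,0],"fingers": -1},{"slide": [0,0,0],"delta_rot": [0,0,0],"fingers": -1}]}}

```text
time_s: 17.62
tcp_pos: [0.5312, -0.0746, 0.075]
eef_rot: [-180.0, 0.1, 49.3]
contact_force: [-2.0, -7.0, 1.5]
gripper_width: 0.0002
gripper_force: 3.8
```

```bash
python3 -c "
from h import *
stat()"
```

```text
t 17.62 jig [30.1 62.3] z 75.0 rot [-1.80e+02  1.00e-01  4.93e+01] yaw-jig 70.0 F [-2.  -7.   1.5] w 0.0002
```

>>> {"fn": "play_rows", "kwargs": {"rows": [{"slide": [0.007,0.005,0],"delta_rot": [0,0,0],"fingers": -1},{"slide": [0.005,0.003,0],"delta_rot": [0,0,0],"fingers": -1},{"slide": [0,0,0],"delta_rot": [0,0,0],"fingers": -1}]}}

```text
time_s: 18.0
tcp_pos: [0.5315, -0.0747, 0.0747]
eef_rot: [-179.9, 0.3, 49.3]
contact_force: [-7.8, -9.2, 5.8]
gripper_width: 0.0001
gripper_force: 5.7
```

```bash
python3 -c "
from h import *
stat()"
```

```text
t 18.0 jig [30.4 62.5] z 74.7 rot [-179.9    0.3   49.3] yaw-jig 70.0 F [-7.8 -9.2  5.8] w 0.0001
```

>>> {"fn": "play_rows", "kwargs": {"rows": [{"slide": [-0.03,0.01,0],"delta_rot": [0,0,0],"fingers": -1},{"slide": [-0.05,0.02,0],"delta_rot": [0,0,0],"fingers": -1},{"slide": [-0.1,0.03,0],"delta_rot": [0,0,0],"fingers": -1},{"slide": [0,0,-0.3],"delta_rot": [0,0,0],"fingers": -1},{"slide": [0,0,-0.35],"delta_rot": [0,0,0],"fingers": -1},{"slide": [0,0,-0.35],"delta_rot": [0,0,0],"fingers": -1},{"slide": [0,0,0],"delta_rot": [0,0,0],"fingers": -1}]}}

```text
time_s: 18.88
tcp_pos: [0.5257, -0.1, 0.2298]
eef_rot: [179.6, -0.4, 49.4]
contact_force: [0.2, 0.0, -0.8]
gripper_width: 0.0005
gripper_force: 0.0
```

>>> {"fn": "play_rows", "kwargs": {"rows": [{"slide": [0.3,-0.25,0],"delta_rot": [0,0,0],"fingers": -1},{"slide": [0.3,-0.25,0],"delta_rot": [0,0,0],"fingers": -1},{"slide": [0.3,-0.25,0],"delta_rot": [0,0,0],"fingers": -1},{"slide": [0.3,-0.25,0],"delta_rot": [0,0,0],"fingers": -1},{"slide": [0.3,-0.25,0],"delta_rot": [0,0,0],"fingers": -1},{"slide": [0.3,-0.25,0],"delta_rot": [0,0,0],"fingers": -1},{"slide": [0,0,0],"delta_rot": [0,0,0],"fingers": -1}]}}

```text
time_s: 19.75
tcp_pos: [0.5283, 0.2549, 0.2236]
eef_rot: [-180.0, 0.1, 49.5]
contact_force: [-0.5, -0.4, 0.1]
gripper_width: 0.0004
gripper_force: 0.0
```

```bash
python3 - <<'E'
from h import *
stat(); c=shot('side','s14'); d=shot('top','t14')
o=np.zeros((450,800,3),np.uint8); o[:,:400]=cv2.resize(c['image'][165:240,280:347],(400,450),interpolation=3); o[:,400:]=cv2.resize(d['image'][160:240,240:311],(400,450),interpolation=3)
cv2.imwrite('pics/m14.png',o)
J=np.load('J.npy')
for n,cc,(a,b,e,f),z in(('side',c,(175,225,270,345),.0775),('top',d,(165,270,230,345),.082)):
    m=cv2.inRange(cv2.cvtColor(cc['image'],cv2.COLOR_BGR2HSV)[a:b,e:f],(12,120,80),(32,255,255)); k,l,s,ce=cv2.connectedComponentsWithStats(m)
    for i in range(1,k):
        if s[i,4]>12: print(n,ce[i]+[e,a],s[i].tolist(),toj(ray(cc,*(ce[i]+[e,a]),z),J).round(1))
E
```

```text
t 19.75 jig [-89.2 369.5] z 223.6 rot [-1.80e+02  1.00e-01  4.95e+01] yaw-jig 70.3 F [-0.5 -0.4  0.1] w 0.0004
side [274.46666667 180.46666667] [0, 0, 12, 12, 15] [-76.8 131.5]
side [316.25       186.56666667] [41, 9, 11, 7, 60] [41.4 78.3]
top [257.56451613 183.37903226] [21, 12, 13, 13, 124] [42.6 86.3]
top [286.    268.125] [50, 101, 13, 4, 32] [-112.2  -36.6]
```

View pics/m14.png

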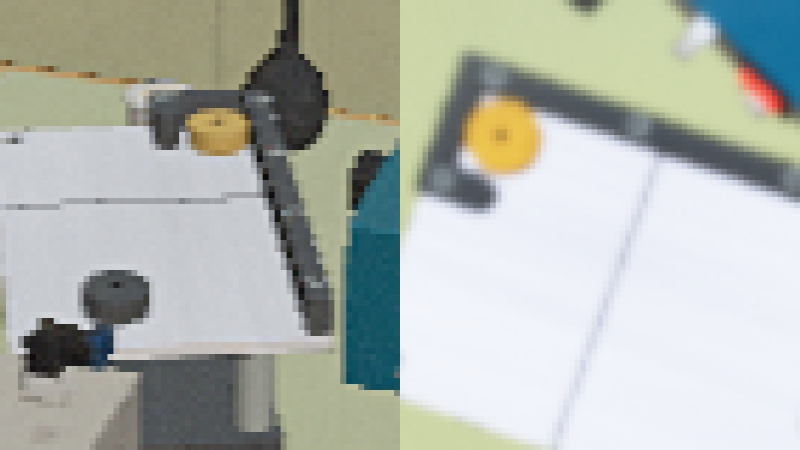

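The brass blank sits flat in the corner, touching rail and stop in both views (top crop 502,135; measured (42.6, 86.3) against (41.5, 85) mm). Steel is unmoved and the robot is clear, so I'm handing in.

```bash
python3 -c "
from h import *
print(r.close_job())"
```

```text
the job is handed in; nothing more can be done
None
```

The job is handed in: the smallest brass blank lies flat in the corner pocket against rail and end stop, slid there the whole way in about 20 s, with the steel blank unmoved and nothing else seen disturbed.

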